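# Scoop the loudspeaker's connection plate onto the scale

## Robot

A 6-joint arm with a two-finger parallel gripper is mounted at the origin on the work surface. World frame = base frame: x ahead of the robot, y to its left, z up, the work surface at z = 0. Lengths are in m, angles in degrees, forces in N, time in s.
With the tool pointing down it reaches from about 0.375 to 0.9 m from the base axis. Payload 3.1 kg.
Tool frame: the origin (TCP) lies at the very end of the fingers, on their centre line; the grasp point (between the pads) lies 19 mm behind it; z points along the fingers, y is the line along which they close (so a half turn about z gives the same grasp; the last joint's range is limited). The gripper opens to 87 mm and grips with 3 to 60 N. Pads are 19 mm wide; open, the fingers measure 117 mm over their backs; the gripper's body (75 mm by 190 mm) begins 51 mm behind the grasp point.
Start: joints at [-86.431, 30.224, 82.088, -0, 67.689, -10.227], TCP at [0.149, -0.607, 0.223] pointing down, gripper open.
Joint ranges: [-176.69, 176.69], [-43.24, 126.21], [12.49, 139.97], [-82, 262], [0, 151.66], [-163.58, 163.58]. Speed limits (degrees/s): [159.86, 159.86, 180, 180, 180, 180].

## Interface

Orientations are given as a 3x3 rotation matrix whose columns are the frame's x, y, z axes.
In Python, from rig import * gives the robot as it stands.
- The arm moves only by the tool jog_arm, never from a script. Its arguments are lists of equal length, an entry for each row: "delta_pos": the shift along the world's x, y, z in cm, a list of three; "turn": the turn about the world's z in degrees; "grip": the closure, from 0 (fully open) to 1 (shut). In form: {"delta_pos": [[x, y, z], ...], "turn": [turn, ...], "grip": [grip, ...]}. A call has 1 to 12 rows; each row is the pose to reach, as a shift and turn from the pose commanded when the call began; what a row does not reach only later rows make up. A row lasts 1/8 s, in which the tool goes at most 62.5 mm and 10.7 degrees, less where a joint would pass 70% of its speed; a pose out of reach is approached as far as the arm can. A call with a gripper value outside its range is refused whole. The fingers move at their own pace and stop on an object; the grip force is fixed at half the most. Time passes only in rows, so rows that repeat a pose let the fingers close. It gives the time, the measured TCP pose, the force, the opening and the grip force at its end, in the units of the state.
- read_state(): the state, without advancing time (a new reading comes with each control period).
- capture(name): name is "scene" or "top" or "wrist"; returns a dict with "color" (384x512x3 uint8, blue, green, red), "fovy" (degrees; the focal length in pixels is half the picture's height over the tangent of half this angle, whatever the lens; pixels are square), "cx", "cy" (the principal point, pixels), "camera_from_world" (4x4, takes a point from world to camera coordinates). Camera axes: x right, y up, looking along -z (the intrinsics and any distortion apply to the point x, -y, -z); pixel columns grow to the right and rows downward; lengths in m; the calibration is good to about 2 mm. A picture is of the moment at which its call begins. There is no depth.
- hand_in(): hands the job in; it is judged then, once.
The state is a dict: "time_s": time; "joint_positions": joint angles; "qvel": joint speeds; "tau": joint torques, N m; "position": TCP position; "tcp_rot": TCP orientation; "force": force on the tool from outside, world axes, zero at the start; "moment": the same for the moment, N m; "opening": opening from 0.0 (shut) to 1.0 (fully open); "grasp_force": force on a finger pad.
Only numpy, scipy, OpenCV 4.12 (cv2) and the standard library are available. Lean on these libraries where they do the work, as an engineer would, in place of code of your own. Each camera call takes 0.05 s, during which the arm holds its last target. There are 200 camera calls.

## Task

Take the scraper by its handle, slide its blade under the square metal plate that lies by the low bench stop, lift the plate level on the blade, and tip the blade over the scale so that the plate slides gently off and lies flat inside the weighing pan. Then lay the scraper back flat on the bench. Do not touch the plate with the gripper, do not drop it, and leave the loudspeaker box, screwdriver and cup alone.

Things in the scene. Friction and masses are not known exactly. Their poses are not given: they have to be found in the camera images.
- cover_plate: Loose square aluminium plate, 96 x 96 x 6 mm, about 0.12 kg, lying flat by the bench stop. Underside bevelled all round: flat bottom 72 x 72 mm, rising over the outer 12 mm to a rim whose lower edge is 4 mm above the bench, so a blade fits under the rim. Smooth: slips on the blade at a slope of about 17 degrees. Origin: centre of the underside; z up, x and y along the edges, x towards the stop.
- bench_stop: Low fixed steel bar, 20 mm (x) by 150 mm (y) by 14 mm high. Origin: centre of its underside; z up. Its x axis points away from the plate, which lies on its -x side, square to it within 3 degrees, with a gap of 3 to 10 mm to the bar's face at x = -10 mm. It keeps the plate from sliding away when a blade is pushed under it along +x.
- scraper: Loose scraper lying on its blade, 0.2 kg. Origin: centre of the blade's underside; x to its leading edge, z up. Steel blade 100 mm (x -50 to 50) by 80 mm, 1.6 mm thick. Behind, a neck (front face x = -35 mm, 30 mm wide) carries a level wooden handle above the blade's rear: x -135 to -35 mm, 22 mm wide (y), z 34 to 58 mm. Balances near x = -30 mm. Grip across the handle from above, at x = -75 mm.
- scale: Grey bench scale, 190 x 170 mm, that cannot move, with a square steel weighing pan on top. Origin: centre of its underside; z up; the x axis points away from its display edge.
- pan (a point): Centre of the weighing pan's inner floor, 50 mm above the bench; axes as the scale's. The pan is 170 x 170 mm inside, with a rim 7 mm high all round and 3 mm thick.
- speaker_box: Loudspeaker box lying on its side, 170 x 120 mm and 110 mm high, about 1.2 kg, at the right-hand side of the work; to be left alone. Origin: centre of its underside.
- screwdriver: Screwdriver lying beyond the bench stop; to be left alone. Origin: centre of its underside.
- screw_cup: Empty steel cup, 70 mm wide and 60 mm high, beyond the work; to be left alone. Origin: centre of its underside.
Not all that is in view belongs to the job. What is shaped like the scraper but blue or orange is not meant.

How it is judged (in metres and radians):
On the way, in this order (a step that is already met when the one before it is completed fails the run):
1. the plate is carried level on the blade, more than 30 mm above the bench (height (world z) of cover_plate above 0.03 m and contact force between cover_plate and scraper above 0.2 N and angle between cover_plate's own z axis and vertical below 0.3 rad and contact force between cover_plate and bench_stop below 0.1 N), for 0.2 s.
2. with the plate over the pan and on the blade, the blade is tipped by more than 11 degrees (horizontal distance between cover_plate and pan below 0.13 m and contact force between cover_plate and scraper above 0.02 N and angle between scraper's own z axis and vertical above 0.2 rad), for 0.05 s.
3. the plate lies flat in the pan, clear of the blade (horizontal distance between cover_plate and pan below 0.055 m and z of cover_plate in the frame of pan between -0.004 and 0.004 m and angle between cover_plate's own z axis and vertical below 0.05 rad and contact force between cover_plate and scraper below 0.05 N), for 0.2 s.
At the end, for the whole second after the job is handed in: The plate lies flat (within 3 degrees) and at rest on the pan's floor inside the rim (centres within 55 mm, height within 4 mm), and the released scraper lies flat (within 3.4 degrees, within 6 mm of the bench top) and at rest on the bench (horizontal distance between cover_plate and pan below 0.055 m and z of cover_plate in the frame of pan between -0.004 and 0.004 m and angle between cover_plate's own z axis and vertical below 0.05 rad and linear speed of each of cover_plate, scraper below 0.03 m/s and height (world z) of scraper between -0.004 and 0.006 m and angle between scraper's own z axis and vertical below 0.06 rad); the robot touches nothing.
It fails at once if the gripper's fingers touch the plate (over 1 N) (contact force between the fingers and cover_plate above 1 N).
It fails at once if the plate is dropped or thrown (faster than 1.0 m/s, a fall of about 50 mm) (linear speed of cover_plate above 1 m/s).
It fails at once if the loudspeaker box, screwdriver or cup is moved by more than 30 mm (distance of any of speaker_box, screwdriver, screw_cup from where it was at the start of the episode above 0.03 m).
It also fails if it takes over 67 s, if anything falls off the work surface, if the arm or the gripper's body presses on something with over 40 N, if the wrist force passes 120 N, or if a joint passes its speed limit or range.

## Working session

There is one attempt and no reset: what is moved stays moved. The work goes in short steps, Python scripts to look and compute and a tool call to move; the robot and the scene stay as the last step left them, time stands still between calls to the robot, and variables do not carry over. Pictures are saved under pics/ and viewed, at most 10 in all, crops included, and the job is handed in when it is done.

Besides the shell and the picture viewer there is one more tool, called after "Request:" as name([rows], argument=value, ...), one row to a line, values as JSON. jog_arm: Moves the arm, as the interface text tells. Its arguments: {"type":"object","properties":{"delta_pos":{"type":"array"},"turn":{"type":"array"},"grip":{"type":"array"}},"required":["delta_pos","turn","grip"]}

```bash
ls; mkdir -p pics; cat > h.py <<'E'
from rig import *
import numpy as np, cv2
def snap(n,f):
    c=capture(n); cv2.imwrite('pics/'+f+'.png',c['color']); np.save('pics/'+f+'.npy',{k:v for k,v in c.items()},allow_pickle=True); return c
def load(f): return np.load('pics/'+f+'.npy',allow_pickle=True).item()
def foc(c): return c['color'].shape[0]/2/np.tan(np.radians(c['fovy'])/2)
def ray(c,u,v,z):
    T=np.array(c['camera_from_world']);R=T[:3,:3];o=-R.T@T[:3,3];f=foc(c)
    d=R.T@np.array([(u-c['cx'])/f,-(v-c['cy'])/f,-1]); return o+d*(z-o[2])/d[2]
def proj(c,p):
    T=np.array(c['camera_from_world']);q=T[:3,:3]@np.array(p)+T[:3,3];f=foc(c)
    return np.array([c['cx']-f*q[0]/q[2],c['cy']+f*q[1]/q[2]])
E
python3 - <<'E'
from h import *
a=snap('scene','s0');b=snap('top','t0')
for c in (a,b): print({k:v for k,v in c.items() if k!='color'})
print(read_state())
cv2.imwrite('pics/both.png',cv2.resize(np.vstack([a['color'],b['color']]),None,fx=.78,fy=.78))
cv2.imwrite('pics/t0x.png',cv2.resize(b['color'],(800,600)))
cv2.imwrite('pics/s0x.png',cv2.resize(a['color'],(800,600)))
E
```

```text
pics
{'fovy': 52.701328489466356, 'cx': 254.91341771189525, 'cy': 196.8479186068034, 'camera_from_world': array([[-0.29892733,  0.95423819,  0.00848053,  0.27902829],
       [-0.74437348, -0.23872689,  0.62363258,  0.35243551],
       [ 0.59711855,  0.18010814,  0.7816716 , -1.72338124],
       [ 0.        ,  0.        ,  0.        ,  1.        ]])}
{'fovy': 43.75225270015012, 'cx': 257.69205262252524, 'cy': 194.22925806216458, 'camera_from_world': array([[ 0.01108084, -0.99971987, -0.02091393, -0.11991411],
       [ 0.99737252,  0.00955256,  0.07181087, -0.56144528],
       [-0.07159097, -0.0216547 ,  0.99719898, -1.66814221],
       [ 0.        ,  0.        ,  0.        ,  1.        ]])}
{'time_s': 0.1, 'joint_positions': array([-8.64317012e+01,  3.02720839e+01,  8.21499911e+01, -2.58044334e-03,
        6.76888557e+01, -1.02266611e+01]), 'qvel': array([ 0.06303404, -0.04736683, -0.16589427,  0.06493216, -0.04461785,
       -0.06762367]), 'tau': array([ 1.25724919e-04, -4.40984881e+01, -1.77150822e+01,  6.34252816e-02,
        5.34327643e-02, -4.76688001e-05]), 'position': array([ 0.14901069, -0.60629105,  0.22168091]), 'tcp_rot': array([[ 9.71151197e-01,  2.38464518e-01, -1.62084734e-04],
       [ 2.38464380e-01, -9.71149327e-01,  1.92975901e-03],
       [ 3.02770572e-04, -1.91273921e-03, -9.99998125e-01]]), 'force': array([-0.0545126 , -0.81048194,  1.13914146]), 'moment': array([-0.01742796, -0.00942427,  0.00225143]), 'grasp_force': 0.0, 'opening': 1.0010674039998888}
```

View pics/t0x.png

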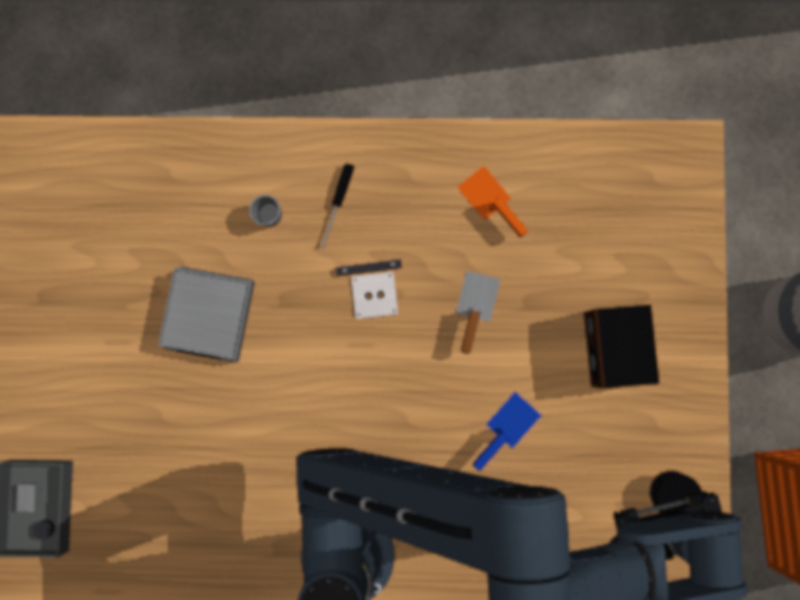

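View pics/s0x.png

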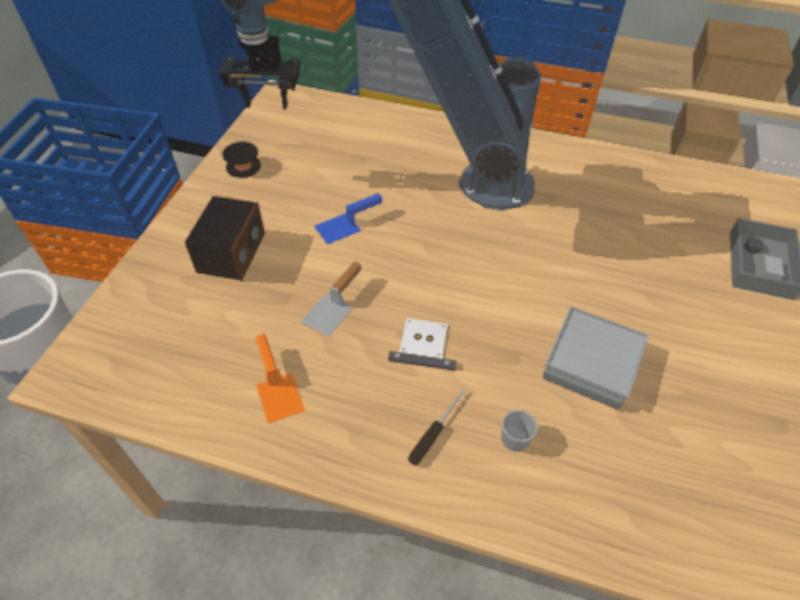

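Top view (800x600): look-alikes are the orange scraper (490,200), the blue scraper (510,425) and the steel/wood one (475,310); I choose the last. Plate (374,295), stop (368,267), pan (207,314), cup (265,211), screwdriver (337,205), speaker (622,346). One close crop to check.

```bash
python3 - <<'E'
from h import *
b=load('t0')['color']; cv2.imwrite('pics/crop1.png',cv2.resize(b[150:245,90:330],None,fx=3.33,fy=3.33,interpolation=cv2.INTER_CUBIC))
E
```

```text
(no output)
```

View pics/crop1.png

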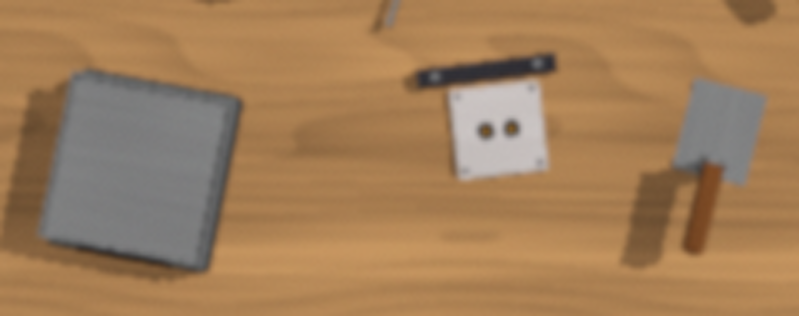

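Crop shows steel blade corners (695,79),(766,95),(742,184),(674,167), wooden handle to (693,252); plate corners (449,92),(540,80),(549,168),(458,180); pan corners (75,70),(242,97),(206,270),(42,240).

```bash
python3 - <<'E'
from h import *
np.set_printoptions(precision=4,suppress=True)
c=load('t0'); 
def P(l,z): return np.array([ray(c,90+(u+.5)/3.33-.5,150+(v+.5)/3.33-.5,z) for u,v in l])
def show(n,l,z):
    p=P(l,z);print(n,p[:,:2].tolist(),'c',p.mean(0)[:2]);
    e=np.diff(np.vstack([p,p[:1]]),axis=0)[:,:2]; print('  len',np.linalg.norm(e,axis=1),'ang',np.degrees(np.arctan2(e[:,1],e[:,0])))
show('blade',[(695,79),(766,95),(742,184),(674,167)],.0016)
show('handle',[(710,162),(693,252)],.055)
show('plate',[(449,92),(540,80),(549,168),(458,180)],.006)
show('stop',[(415,75),(553,55),(555,71),(418,88)],.014)
show('pan',[(75,70),(242,97),(206,270),(42,240)],.057)
show('cup',[(580,85)],0.06)
E
```

```text
blade [[0.6399146150380542, -0.2580780650730083], [0.6233520785588383, -0.33401659019736596], [0.5277637590776026, -0.30866612945202165], [0.5452079884303711, -0.23615964276572482]] c [ 0.5841 -0.2842]
  len [0.0777 0.0989 0.0746 0.0972] ang [-102.3038  165.1468   76.4724  -13.0308]
handle [[0.5475060276609244, -0.27061916036867806], [0.45444094859561657, -0.2535391149401731]] c [ 0.501  -0.2621]
  len [0.0946 0.0946] ang [169.6004 -10.3996]
plate [[0.623107767898852, 0.005397947280176424], [0.6368893612816442, -0.09203438385895299], [0.5425637111868753, -0.10276986281640638], [0.5287767342389803, -0.005743832979386798]] c [ 0.5828 -0.0488]
  len [0.0984 0.0949 0.098  0.095 ] ang [ -81.949  -173.5069   98.0873    6.7362]
stop [[0.6401816776758944, 0.04133219220598516], [0.6629191902399729, -0.10586931748715281], [0.6457592936983956, -0.10819815061416399], [0.6262513310595292, 0.037877068857683854]] c [ 0.6438 -0.0337]
  len [0.1489 0.0173 0.1474 0.0144] ang [ -81.2192 -172.2714   97.6067   13.9299]
pan [[0.6373214002930055, 0.39287886176368003], [0.6105095857372549, 0.21672657040608098], [0.4303383218467458, 0.24955519919975436], [0.4594772473906619, 0.4214933478808921]] c [0.5344 0.3202]
  len [0.1782 0.1831 0.1744 0.1801] ang [-98.6545 169.6735  80.3813  -9.1403]
cup [[0.6258264375600938, -0.13543396142577804]] c [ 0.6258 -0.1354]
  len [0.] ang [0.]
```

Request:
jog_arm([
  [12,11,0],
  [24,23,0],
  [36.3,34,0],
  [36.3,34,0],
  [36.3,34,0],
  [36.3,34,0],
  [36.3,34,0],
  [36.3,34,-6],
  [36.3,34,-10],
  [36.3,34,-10],
  [36.3,34,-10],
  [36.3,34,-10],
], turn=[-9,-18,-26,-26,-26,-26,-26,-26,-26,-26,-26,-26], grip=[0,0,0,0,0,0,0,0,0,0,0,0])

```text
time_s: 1.6
position: [0.5129, -0.2689, 0.1251]
tcp_rot: [[0.977, -0.213, 0.004], [-0.213, -0.977, -0.003], [0.004, 0.002, -1.0]]
force: [0.6, 0.3, 0.5]
opening: 0.998
grasp_force: 0.0
```

```bash
python3 - <<'E'
from h import *
np.set_printoptions(precision=4,suppress=True)
c=snap('wrist','w1');s=read_state();print(s['time_s'],s['position'],s['tcp_rot'],s['joint_positions'])
im=c['color'].copy()
cv2.imwrite('pics/w1x.png',cv2.resize(im,(800,600)))
t=load('t0')
print('cup',ray(t,265/1.5625,211/1.5625,.03),'sd',ray(t,322/1.5625,247/1.5625,.01), 'expect blade',[proj(c,p) *1.5625 for p in ([.6333,-.2952,.0016],[.5118,-.2672,.058])])
E
```

```text
1.65 [ 0.5128 -0.2688  0.1251] [[ 0.9771 -0.2128  0.0038]
 [-0.2128 -0.9771 -0.0031]
 [ 0.0043  0.0023 -1.    ]] [-38.7117  33.9802  94.0705  -0.0065  51.6685  63.5796]
cup [0.7695 0.2008 0.03  ] sd [0.6911 0.072  0.01  ] expect blade [array([407.1847,  87.0184]), array([404.6918, 322.9576])]
```

View pics/w1x.png

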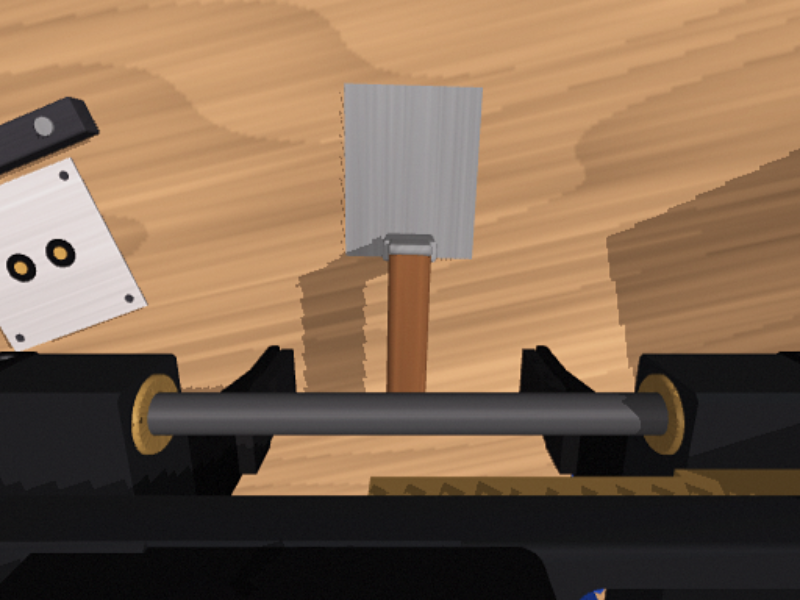

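Wrist view: blade corners (345,84),(482,88),(471,259),(345,256); wooden handle (387–431, 255–392) centred between the fingers; the plate's corner (147,304) at left.

```bash
python3 - <<'E'
from h import *
np.set_printoptions(precision=4,suppress=True)
c=load('w1')
P=lambda u,v,z:ray(c,u/1.5625,v/1.5625,z)[:2]
b=np.array([P(345,84,.0016),P(482,88,.0016),P(471,259,.0016),P(345,256,.0016)]);print(b,b.mean(0))
e=np.diff(np.vstack([b,b[:1]]),axis=0);print(np.linalg.norm(e,axis=1),np.degrees(np.arctan2(e[:,1],e[:,0])))
d=b[:2].mean(0)-b[2:].mean(0);d/=np.linalg.norm(d);print('yaw',np.degrees(np.arctan2(d[1],d[0])),'grip',b.mean(0)-.075*d)
h=[P(409.5,262,.058),P(408.5,385,.058)];print('handle',h,np.degrees(np.arctan2(*(h[0]-h[1])[::-1])))
print('plate',P(147,304,.006),P(71,158,.006), P(17,349,.006))
E
```

```text
[[ 0.6424 -0.2606]
 [ 0.6236 -0.3373]
 [ 0.5268 -0.3135]
 [ 0.5457 -0.2359]] [ 0.5846 -0.2868]
[0.079  0.0998 0.0799 0.0999] [-103.773   166.1742   76.3121  -14.3189]
yaw -14.07248709261352 grip [ 0.5119 -0.2686]
handle [array([ 0.5431, -0.2766]), array([ 0.4764, -0.2616])] -12.65971133577627
plate [ 0.5432 -0.1052] [ 0.637  -0.0935] [ 0.5324 -0.011 ]
```

Request:
jog_arm([
  [-0.1,0,-3],
  [-0.1,0,-6],
  [-0.1,0,-8.5],
  [-0.1,0,-9.8],
  [-0.1,0,-9.8],
  [-0.1,0,-9.8],
  [-0.1,0,-9.8],
  [-0.1,0,-9.8],
  [-0.1,0,-9.8],
  [-0.1,0,-9.8],
  [-0.1,0,-9.8],
  [-0.1,0,-9.8],
], turn=[-1.2,-1.2,-1.2,-1.2,-1.2,-1.2,-1.2,-1.2,-1.2,-1.2,-1.2,-1.2], grip=[0.3,0.4,0.4,0.4,0.4,1,1,1,1,1,1,1])

```text
time_s: 3.15
position: [0.5113, -0.2671, 0.0249]
tcp_rot: [[0.973, -0.232, 0.0], [-0.232, -0.973, -0.0], [0.001, 0.0, -1.0]]
force: [-1.9, 0.3, 4.5]
opening: 0.251
grasp_force: 29.8
```

Request:
jog_arm([
  [0,0,1],
  [0,0,2],
  [-2,0,3],
  [-5,2,3],
  [-8,5,3],
  [-11.4,10,3],
  [-11.4,15,3],
  [-11.4,19.3,3],
  [-11.4,19.3,3],
  [-11.4,19.3,3],
  [-11.4,19.3,3],
  [-11.4,19.3,3],
], turn=[0,0,0,5,10,15,20.6,20.6,20.6,20.6,20.6,20.6], grip=[1,1,1,1,1,1,1,1,1,1,1,1])

```text
time_s: 4.65
position: [0.3975, -0.075, 0.0546]
tcp_rot: [[0.992, 0.124, 0.001], [0.124, -0.992, -0.0], [0.001, 0.0, -1.0]]
force: [0.3, 0.2, -1.5]
opening: 0.248
grasp_force: 29.9
```

```bash
python3 - <<'E'
from h import *
np.set_printoptions(precision=4,suppress=True)
c=snap('wrist','w2');s=read_state();print(s['time_s'],s['position'],s['tcp_rot'],s['force'],s['moment'])
cv2.imwrite('pics/w2x.png',cv2.resize(c['color'],(800,600)))
R=s['tcp_rot'];p=s['position']; 
# expected scraper blade corners if level (tcp is 25mm above blade bottom, x_s=-75)
for x,y in ((50,40),(50,-40),(-50,-40),(-50,40)):
  q=p+R@np.array([(x+75)/1e3,-y/1e3,.0249]);print(q,proj(c,q)*1.5625)
E
```

```text
4.7 [ 0.3973 -0.0748  0.0545] [[ 0.9923  0.1237  0.0004]
 [ 0.1237 -0.9923 -0.0002]
 [ 0.0003  0.0002 -1.    ]] [-0.8423 -0.6446 -1.7653] [ 0.0391  0.0657 -0.0112]
[ 0.5164 -0.0197  0.0297] [297.876   29.5373]
[ 0.5263 -0.0991  0.0297] [516.5068  29.6376]
[ 0.4271 -0.1114  0.0297] [501.4688 294.2509]
[ 0.4172 -0.032   0.0296] [312.9157 294.3184]
```

View pics/w2x.png

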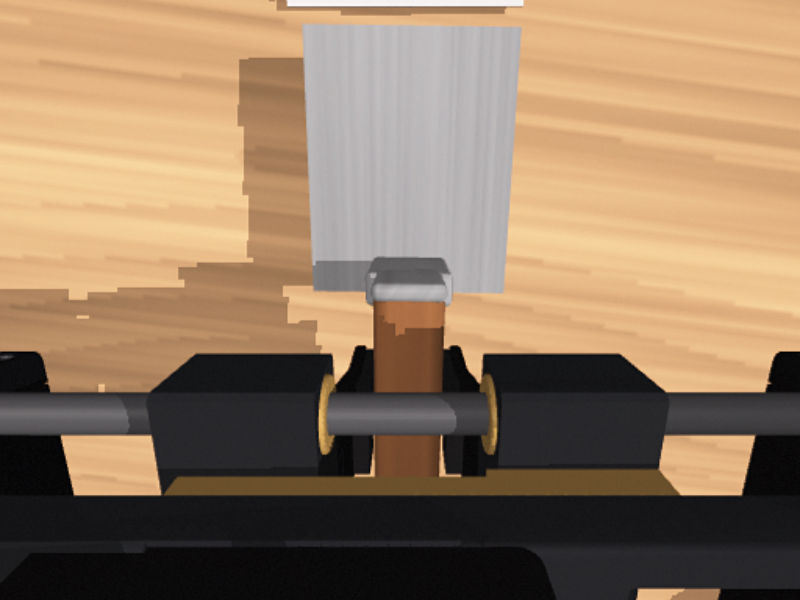

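Request:
jog_arm([
  [0,0.2,-1.5],
  [0,0.2,-2.5],
  [0,0.2,-2.95],
  [0,0.2,-2.95],
  [1,0.3,-2.95],
  [2,0.45,-2.95],
  [3,0.6,-2.95],
  [4,0.7,-2.95],
  [5,0.8,-2.95],
  [6,0.95,-2.95],
  [6,0.95,-2.95],
  [6,0.95,-2.95],
], turn=[0,0,0,0,0,0,0,0,0,0,0,0], grip=[1,1,1,1,1,1,1,1,1,1,1,1])

```text
time_s: 6.2
position: [0.4574, -0.0645, 0.025]
tcp_rot: [[0.992, 0.125, 0.001], [0.125, -0.992, -0.0], [0.001, 0.0, -1.0]]
force: [1.1, -0.1, -2.7]
opening: 0.254
grasp_force: 30.0
```

Request:
jog_arm([
  [0.6,0.1,0],
  [1.2,0.15,0],
  [1.8,0.2,0],
  [2.4,0.3,0],
  [3,0.35,0],
  [3.5,0.4,0],
  [3.8,0.45,0],
  [3.8,0.45,0],
  [3.8,0.45,0],
], turn=[0,0,0,0,0,0,0,0,0], grip=[1,1,1,1,1,1,1,1,1])

```text
time_s: 7.32
position: [0.4956, -0.0601, 0.0251]
tcp_rot: [[0.992, 0.125, 0.001], [0.125, -0.992, -0.0], [0.001, 0.0, -1.0]]
force: [1.3, -0.9, -3.8]
opening: 0.251
grasp_force: 30.0
```

```bash
python3 - <<'E'
from h import *
np.set_printoptions(precision=4,suppress=True)
c=snap('wrist','w3');s=read_state();print(s['time_s'],s['position'],s['tcp_rot'],s['force'],s['moment'])
cv2.imwrite('pics/w3x.png',cv2.resize(c['color'],(800,600)))
E
```

```text
7.375 [ 0.4955 -0.0601  0.0251] [[ 0.9922  0.125   0.001 ]
 [ 0.125  -0.9922 -0.0002]
 [ 0.0009  0.0003 -1.    ]] [ 1.7794  0.2056 -2.0995] [0.0718 0.0182 0.0378]
```

View pics/w3x.png

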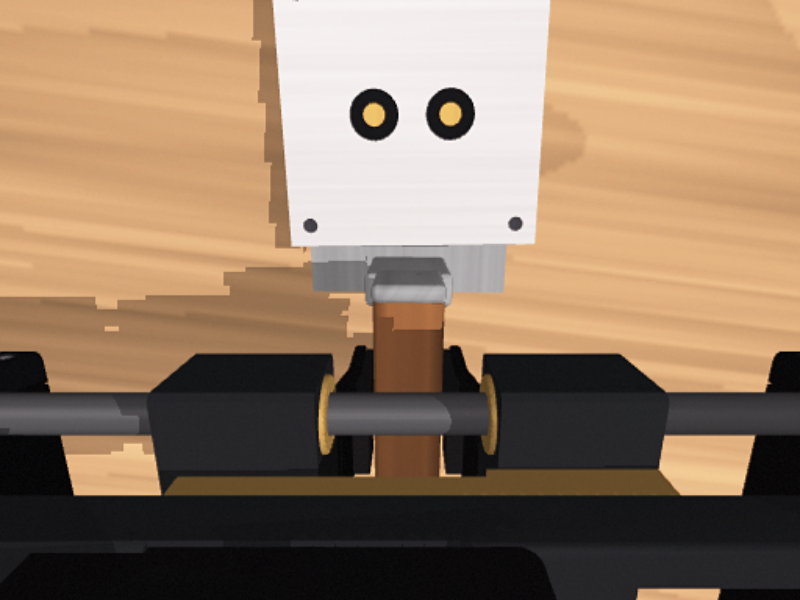

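Plate sits centred on the blade (plate rear edge at v≈245, about 3 mm ahead of the neck). Lift gently.

Request:
jog_arm([
  [0,0,0.3],
  [0,0,0.8],
  [-0.1,0,1.5],
  [-0.3,0,2.5],
  [-0.6,0,3.7],
  [-0.6,0,5],
  [-0.6,0,6.5],
  [-0.6,0,8],
  [-0.6,0,9.5],
  [-0.6,0,10.5],
  [-0.6,0,11],
  [-0.6,0,11],
], turn=[0,0,0,0,0,0,0,0,0,0,0,0], grip=[1,1,1,1,1,1,1,1,1,1,1,1])

```text
time_s: 8.88
position: [0.4891, -0.06, 0.1353]
tcp_rot: [[0.992, 0.125, 0.0], [0.125, -0.992, -0.0], [0.0, 0.0, -1.0]]
force: [-0.8, 0.6, -3.2]
opening: 0.247
grasp_force: 30.0
```

```bash
python3 - <<'E'
from h import *
np.set_printoptions(precision=4,suppress=True)
c=snap('wrist','w4');s=read_state();print(s['time_s'],s['position'],s['tcp_rot'],s['force'],s['moment'],s['joint_positions'])
a=load('w3')['color'].astype(int);d=np.abs(a-c['color']).sum(2)
# shift of plate's rear edge & blade rear edge along column u=210 (orig)
for u in (215,300):
  for q in (a,c['color'].astype(int)):
    col=q[140:200,u-3:u+4].mean((1,2)); g=np.diff(col); i=np.argsort(-abs(g))[:4]; print(u,sorted((int(k)+140,round(float(g[k]))) for k in i))
E
```

```text
8.925 [ 0.4889 -0.0599  0.1349] [[ 0.9921  0.1253 -0.0004]
 [ 0.1253 -0.9921  0.0001]
 [-0.0004 -0.0002 -1.    ]] [-0.2468 -0.6532 -3.9174] [-0.0402  0.233   0.0267] [-20.0062  27.9623 105.7501  -0.0008  46.3133  62.7965]
215 [(156, -56), (166, -53), (187, 47), (190, -57)]
215 [(157, -93), (158, 55), (167, -52), (186, 63)]
300 [(155, -26), (156, -43), (157, 3), (186, -6)]
300 [(156, -120), (157, 58), (186, -5), (188, 3)]
```

Step 1 done (level, 3.9 N load). The arm has no pitch, so I'll tip by pushing the plate front against the pan's far inner rim and pivoting the handle in the grip. Carry it gently over the pan first.

Request:
jog_arm([
  [0,0.4,0],
  [0,1.2,0],
  [0,2.4,0],
  [-0.1,4,0],
  [-0.2,6,0],
  [-0.4,8.2,0],
  [-0.5,10.5,0],
  [-0.6,12.8,0],
  [-0.7,15.1,0],
  [-0.8,17.4,0],
  [-0.9,19.7,0],
  [-1,22,0],
], turn=[0,-0.3,-0.8,-1.5,-2.3,-3.1,-3.9,-4.7,-5.5,-6.3,-7.1,-7.9], grip=[1,1,1,1,1,1,1,1,1,1,1,1])

```text
time_s: 10.42
position: [0.4784, 0.1617, 0.1349]
tcp_rot: [[1.0, -0.013, -0.001], [-0.013, -1.0, 0.0], [-0.001, -0.0, -1.0]]
force: [0.5, -0.4, -3.7]
opening: 0.256
grasp_force: 30.0
```

Request:
jog_arm([
  [-0.1,2.3,0],
  [-0.2,4.6,0],
  [-0.3,6.8,0],
  [-0.4,9,0],
  [-0.5,11,0],
  [-0.6,12.8,0],
  [-0.7,14.3,0],
  [-0.8,15.5,0],
  [-0.9,16.4,0],
  [-1,16.9,0],
  [-1,17.1,0],
  [-1,17.1,0],
], turn=[-0.9,-1.8,-2.7,-3.6,-4.5,-5.4,-6.3,-7.1,-7.8,-8.4,-8.8,-8.8], grip=[1,1,1,1,1,1,1,1,1,1,1,1])

```text
time_s: 11.92
position: [0.4691, 0.3309, 0.135]
tcp_rot: [[0.986, -0.165, -0.0], [-0.165, -0.986, -0.0], [-0.0, 0.0, -1.0]]
force: [-0.4, -0.8, -3.7]
opening: 0.246
grasp_force: 30.0
```

```bash
python3 - <<'E'
from h import *
np.set_printoptions(precision=4,suppress=True)
c=snap('wrist','w5');s=read_state();print(s['time_s'],s['position'],s['tcp_rot'],s['force'],s['moment'])
cv2.imwrite('pics/w5x.png',cv2.resize(c['color'],(800,600)))
E
```

```text
11.975 [0.4691 0.3307 0.135 ] [[ 0.9862 -0.1655 -0.0001]
 [-0.1655 -0.9862 -0.0002]
 [-0.0001  0.0002 -1.    ]] [ 0.9246 -0.5587 -2.8568] [ 0.0247  0.2119 -0.037 ]
```

View pics/w5x.png

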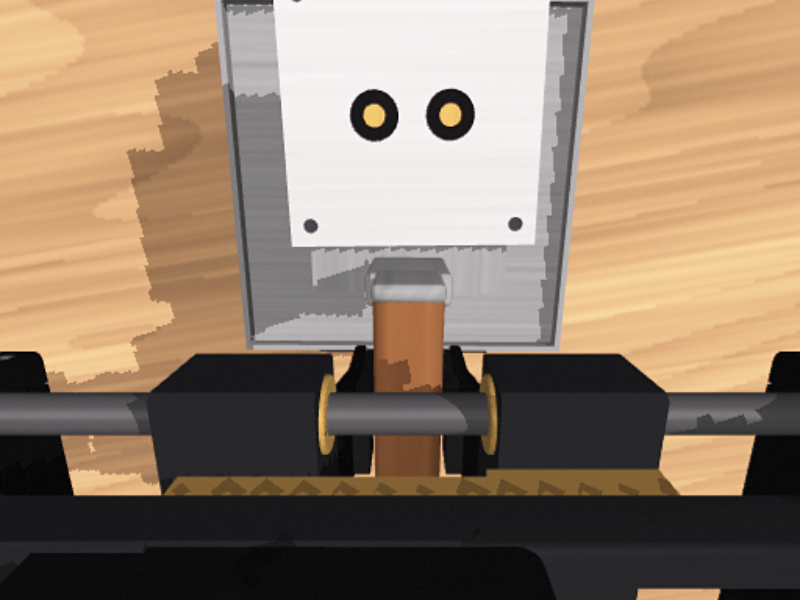

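Pan is centred and square to the blade: side rims at u≈220→247 and 592→558, near rim v≈347, far rim v≈3; plate hasn't shifted.

```bash
python3 - <<'E'
from h import *
np.set_printoptions(precision=4,suppress=True)
c=load('w5');s=read_state();R=s['tcp_rot'];p=s['position']
for n,u,v,z in (('near out',400,349,.057),('near in',340,343,.057),('farL',218,1,.057),('farR',592,1,.057),('near L',246,348,.057),('near R',560,348,.057),('plate rear',415,246,.1176),('plate R',536,243,.1176),('plate L',292,246,.1176)):
  print(n,(R.T@(ray(c,u/1.5625,v/1.5625,z)-p))[:2]*1000)
E
```

```text
near out [-20.7137  -4.4035]
near in [-17.1105 -38.0446]
farL [151.1712 -87.9192]
farR [151.3064  85.1741]
near L [-20.0874 -91.0226]
near R [-20.1392  85.695 ]
plate rear [46.4172  2.6336]
plate R [47.61   50.4496]
plate L [ 46.4139 -46.0247]
```

Request:
jog_arm([
  [-0.1,0,-0.3],
  [-0.3,0,-0.9],
  [-0.4,0.1,-1.7],
  [-0.4,0.1,-2.7],
  [-0.4,0.1,-3.7],
  [-0.4,0.1,-4.6],
  [-0.4,0.1,-5.3],
  [-0.4,0.1,-5.7],
  [-0.4,0.1,-5.85],
  [-0.4,0.1,-5.9],
  [-0.4,0.1,-5.9],
], turn=[0,0,0,0,0,0,0,0,0,0,0], grip=[1,1,1,1,1,1,1,1,1,1,1])

```text
time_s: 13.35
position: [0.4653, 0.3321, 0.0763]
tcp_rot: [[0.986, -0.165, 0.001], [-0.165, -0.986, 0.0], [0.0, -0.0, -1.0]]
force: [0.2, 0.6, -3.0]
opening: 0.251
grasp_force: 30.0
```

Request:
jog_arm([
  [0.2,0,-0.05],
  [0.4,-0.1,-0.05],
  [0.6,-0.1,-0.05],
  [0.8,-0.1,-0.05],
  [1.0,-0.2,-0.05],
  [1.2,-0.2,-0.05],
  [1.4,-0.2,-0.05],
  [1.4,-0.2,-0.05],
], turn=[0,0,0,0,0,0,0,0], grip=[1,1,1,1,1,1,1,1])

```text
time_s: 14.35
position: [0.4793, 0.3301, 0.0755]
tcp_rot: [[0.986, -0.165, 0.0], [-0.165, -0.986, 0.0], [0.0, -0.0, -1.0]]
force: [0.1, 0.5, -3.5]
opening: 0.253
grasp_force: 30.0
```

Request:
jog_arm([
  [0.1,0,0],
  [0.2,0,0],
  [0.3,0,0],
  [0.4,-0.1,0],
  [0.5,-0.1,0],
  [0.5,-0.1,0],
], turn=[0,0,0,0,0,0], grip=[1,1,1,1,1,1])

```text
time_s: 15.1
position: [0.4834, 0.329, 0.0755]
tcp_rot: [[0.986, -0.165, -0.001], [-0.165, -0.986, -0.0], [-0.001, 0.0, -1.0]]
force: [-3.1, 0.9, -1.7]
opening: 0.248
grasp_force: 30.0
```

Request:
jog_arm([
  [0.1,0,0],
  [0.2,0,0],
  [0.3,-0.1,0],
  [0.3,-0.1,0],
], turn=[0,0,0,0], grip=[1,1,1,1])

```text
time_s: 15.6
position: [0.4833, 0.3286, 0.0753]
tcp_rot: [[0.986, -0.165, -0.007], [-0.165, -0.986, 0.0], [-0.007, 0.001, -1.0]]
force: [-9.7, 4.4, 1.5]
opening: 0.249
grasp_force: 30.0
```

Request:
jog_arm([
  [0.05,0,0.1],
  [0.1,0,0.2],
  [0.15,0,0.3],
  [0.15,0,0.3],
], turn=[0,0,0,0], grip=[1,1,1,1])

```text
time_s: 16.1
position: [0.4841, 0.3285, 0.0777]
tcp_rot: [[0.986, -0.166, -0.009], [-0.166, -0.986, -0.0], [-0.009, 0.002, -1.0]]
force: [-9.6, 4.6, -1.6]
opening: 0.248
grasp_force: 30.0
```

```bash
cat > tilt.py <<'E'
from h import *
np.set_printoptions(precision=4,suppress=True)
import sys
c=snap('wrist',sys.argv[1]);s=read_state();print(s['time_s'],s['position'],s['force'],s['moment'])
g=c['color'].astype(float).mean(2)
# plate rear edge row, plate width at fixed row via bright threshold
m=(c['color'].min(2)>180)
n,l,st,_=cv2.connectedComponentsWithStats(m[:200].astype(np.uint8)); k=1+np.argmax(st[1:,4]); print('plate bbox',st[k])
ys,xs=np.where(l==k)
for r in (60,100,130,150,155):
  q=xs[ys==r]; print(r,(q.min(),q.max()) if len(q) else None,end=' ')
print()
cv2.imwrite('pics/%sx.png'%sys.argv[1],cv2.resize(c['color'],(800,600)))
E
python3 tilt.py w6; python3 - <<'E'
from h import *
c=load('w5');m=(c['color'].min(2)>180);n,l,st,_=cv2.connectedComponentsWithStats(m[:200].astype(np.uint8)); k=1+np.argmax(st[1:,4]);print('before',st[k])
E
```

```text
16.15 [0.484  0.3285 0.0777] [-8.734   5.2908 -1.1823] [0.9565 1.7287 0.1438]
plate bbox [  174     0   221   167 26970]
60 (np.int64(178), np.int64(386)) 100 (np.int64(180), np.int64(343)) 130 (np.int64(182), np.int64(341)) 150 (np.int64(184), np.int64(339)) 155 (np.int64(184), np.int64(339)) 
before [  146     0   217   158 26040]
```

View pics/w6x.png

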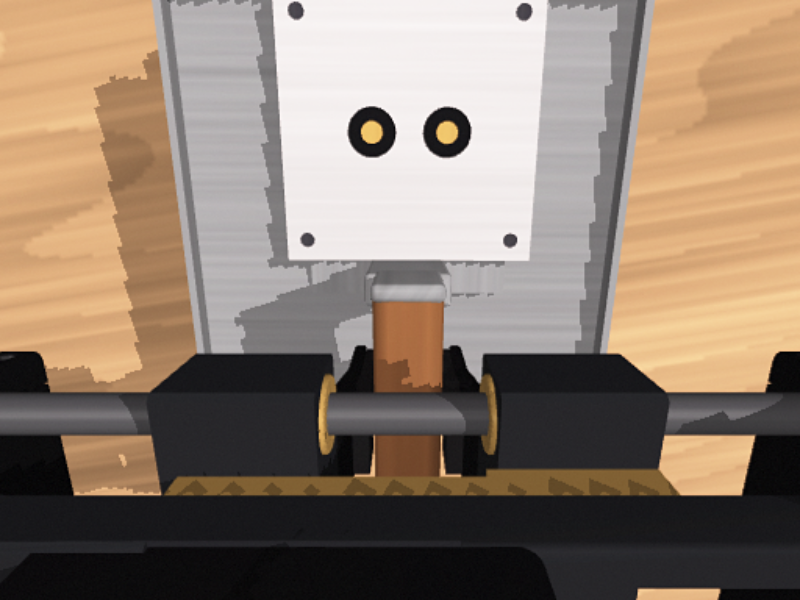

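Plate is now against the neck (rear edge v≈261), screws at (295,11),(524,11),(308,240),(510,240). I'll get pitch from these screws.

```bash
cat > pitch.py <<'E'
from h import *
import sys
np.set_printoptions(precision=3,suppress=True)
c=snap('wrist',sys.argv[1]) if not sys.argv[1] in('w6','w5') else load(sys.argv[1])
s=read_state();print('t',s['time_s'],s['position'],'F',s['force'],'yawy',s['tcp_rot'][:,1])
im=c['color'];wm=(im.min(2)>165).astype(np.uint8)[:225]
n,l,st,_=cv2.connectedComponentsWithStats(wm);k=1+np.argmax([st[i,4] for i in range(1,n)]);w=(l==k).astype(np.uint8)
cs,h=cv2.findContours(w,cv2.RETR_EXTERNAL,cv2.CHAIN_APPROX_NONE)
hull=cv2.convexHull(max(cs,key=len));full=cv2.fillConvexPoly(np.zeros_like(w),hull,1)
dark=(full>0)&(im[:225].max(2)<130)
n,l,st,ce=cv2.connectedComponentsWithStats(dark.astype(np.uint8))
pts=[ce[i] for i in range(1,n) if 20<st[i,4]<110 and .5<st[i,2]/st[i,3]<2]
print('blobs',np.array(pts),[st[i,4] for i in range(1,n) if st[i,4]>15])
if len(pts)==4:
  pts=sorted(pts,key=lambda p:p[1]);f=sorted(pts[:2],key=lambda p:p[0]);r=sorted(pts[2:],key=lambda p:p[0])
  q=np.array(f+r,float);a=.0402
  K=np.array([[foc(c),0,c['cx']],[0,foc(c),c['cy']],[0,0,1]])
  o=np.array([[a,a,0],[a,-a,0],[-a,a,0],[-a,-a,0]])
  ok,rv,tv,e=cv2.solvePnPGeneric(o,q,K,None,flags=cv2.SOLVEPNP_IPPE)
  T=np.array(c['camera_from_world'])
  for v,t,er in zip(rv,tv,e):
    R=T[:3,:3].T@np.diag([1,-1,-1])@cv2.Rodrigues(v)[0]
    P=T[:3,:3].T@(np.diag([1,-1,-1])@t.ravel()-T[:3,3])
    print('pitch down',np.degrees(np.arcsin(-R[2,0])),'roll',np.degrees(np.arcsin(R[2,1])),'yaw',np.degrees(np.arctan2(R[1,0],R[0,0])),'pos',P,'err',er)
E
python3 pitch.py w6
```

```text
t 16.15 [0.484 0.329 0.078] F [-8.734  5.291 -1.182] yawy [-0.166 -0.986  0.002]
blobs [[188.807   6.229]
 [335.059   7.106]
 [196.439 153.035]
 [326.    153.5  ]
 [195.638 169.681]] [np.int32(83), np.int32(85), np.int32(50), np.int32(64), np.int32(615), np.int32(610), np.int32(139), np.int32(57), np.int32(57), np.int32(60), np.int32(69), np.int32(1386), np.int32(68), np.int32(55), np.int32(54), np.int32(23)]
```

```bash
sed -i 's/^if len(pts)==4:/pts=sorted([p for p in pts if 170<p[0]<345],key=lambda p:p[1])[:4]\nif len(pts)==4:/' pitch.py; python3 pitch.py w6 | tail -2
```

```text
pitch down 0.6857955814467971 roll -0.14336168594485896 yaw -9.77726254691283 pos [0.572 0.314 0.058] err [0.076]
pitch down -9.842287898482727 roll -0.5592242462778587 yaw -9.711826340734357 pos [0.57  0.314 0.058] err [2.049]
```

Request:
jog_arm([
  [0.1,0,0.15],
  [0.2,0,0.3],
  [0.3,-0.1,0.45],
  [0.4,-0.1,0.6],
  [0.4,-0.1,0.6],
], turn=[0,0,0,0,0], grip=[1,1,1,1,1])

```text
time_s: 16.77
position: [0.4861, 0.3276, 0.0835]
tcp_rot: [[0.986, -0.166, -0.013], [-0.166, -0.986, -0.001], [-0.012, 0.003, -1.0]]
force: [-11.7, 5.4, 0.9]
opening: 0.245
grasp_force: 30.0
```

```bash
python3 pitch.py w7
```

```text
t 16.825 [0.486 0.328 0.083] F [-12.826   6.341   0.672] yawy [-0.166 -0.986  0.003]
blobs [[190.052  13.883]
 [331.557  14.304]
 [196.526 155.93 ]
 [324.614 156.035]] [np.int32(153), np.int32(77), np.int32(79), np.int32(59), np.int32(56), np.int32(584), np.int32(582), np.int32(131), np.int32(166), np.int32(57), np.int32(57), np.int32(1038), np.int32(40), np.int32(38), np.int32(25)]
pitch down 4.223869808032485 roll -0.22896552574360693 yaw -9.666618574788345 pos [0.572 0.313 0.06 ] err [0.115]
pitch down -11.508954878007652 roll -0.28015358173143107 yaw -9.595923166041665 pos [0.569 0.314 0.06 ] err [2.739]
```

Request:
jog_arm([
  [0.1,0,0.25],
  [0.2,0,0.5],
  [0.3,0,0.75],
  [0.45,0,1.0],
  [0.6,0,1.25],
  [0.7,0,1.4],
  [0.7,0,1.4],
], turn=[0,0,0,0,0,0,0], grip=[1,1,1,1,1,1,1])

```text
time_s: 17.7
position: [0.4932, 0.3269, 0.0976]
tcp_rot: [[0.986, -0.166, -0.013], [-0.166, -0.986, -0.002], [-0.013, 0.004, -1.0]]
force: [-11.3, 3.4, 0.5]
opening: 0.249
grasp_force: 30.0
```

```bash
python3 pitch.py w8
```

```text
t 17.75 [0.493 0.327 0.098] F [-12.266   3.95    1.407] yawy [-0.166 -0.986  0.004]
blobs [[196.483  32.867]
 [326.393  33.738]
 [199.25  163.385]
 [322.509 164.073]] [np.int32(6705), np.int32(3235), np.int32(60), np.int32(61), np.int32(506), np.int32(506), np.int32(52), np.int32(55), np.int32(18), np.int32(20), np.int32(41)]
pitch down 9.470641656548182 roll 0.17460778319597298 yaw -9.828066767391816 pos [0.572 0.313 0.065] err [0.085]
pitch down -12.636851547150718 roll -0.9579632818660835 yaw -9.673715404696447 pos [0.569 0.314 0.065] err [3.533]
```

Request:
jog_arm([
  [0.15,0,0.25],
  [0.3,0,0.5],
  [0.45,0,0.75],
  [0.6,-0.1,1.0],
  [0.8,-0.1,1.25],
  [1.0,-0.1,1.5],
  [1.2,-0.2,1.8],
  [1.2,-0.2,1.8],
], turn=[0,0,0,0,0,0,0,0], grip=[1,1,1,1,1,1,1,1])

```text
time_s: 18.75
position: [0.5058, 0.325, 0.1162]
tcp_rot: [[0.986, -0.166, -0.012], [-0.166, -0.986, -0.001], [-0.012, 0.003, -1.0]]
force: [-11.1, 2.4, 3.7]
opening: 0.253
grasp_force: 30.0
```

```bash
python3 pitch.py w9
```

```text
t 18.8 [0.506 0.325 0.116] F [-11.633   1.544   3.65 ] yawy [-0.166 -0.986  0.003]
blobs [[203.229  59.25 ]
 [319.932  59.955]
 [201.809 175.638]
 [320.191 176.362]] [np.int32(5021), np.int32(2485), np.int32(48), np.int32(44), np.int32(422), np.int32(417), np.int32(47), np.int32(47)]
pitch down 18.08625895503861 roll -0.14890801694815714 yaw -9.926121446853314 pos [0.574 0.313 0.072] err [0.031]
pitch down -15.141166564332202 roll -0.658464197418731 yaw -9.686212280500806 pos [0.57  0.314 0.073] err [4.725]
```

Request:
jog_arm([
  [-0.4,0.1,0.05],
  [-1.8,0.3,0.1],
  [-4.3,0.7,0.1],
  [-6.9,1.1,0.1],
  [-9.3,1.5,0.15],
  [-11,1.8,0.2],
  [-11.4,1.9,0.3],
  [-11.4,1.9,0.3],
], turn=[0,0,0,0,0,0,0,0], grip=[1,1,1,1,1,1,1,1])

```text
time_s: 19.8
position: [0.3986, 0.3445, 0.12]
tcp_rot: [[0.986, -0.165, 0.002], [-0.165, -0.986, 0.001], [0.002, -0.001, -1.0]]
force: [-0.4, 0.3, -2.2]
opening: 0.25
grasp_force: 30.0
```

```bash
python3 pitch.py w10; python3 -c "
from h import *
cv2.imwrite('pics/w10x.png',cv2.resize(load('w10')['color'],(800,600)))"
```

```text
t 19.85 [0.399 0.344 0.12 ] F [ 0.364 -0.141 -1.797] yawy [-0.165 -0.986 -0.001]
blobs [[202.936  21.447]
 [318.314  22.647]
 [189.121  26.606]
 [200.74   79.78 ]] [np.int32(1772), np.int32(27), np.int32(47), np.int32(51), np.int32(33), np.int32(79), np.int32(90), np.int32(37), np.int32(50), np.int32(133), np.int32(774), np.int32(220), np.int32(86), np.int32(29)]
pitch down 41.56762714839095 roll -31.036772531068735 yaw -65.29647433967413 pos [0.523 0.345 0.072] err [23.87]
pitch down -32.84405418775718 roll 56.988674117575336 yaw -92.11149167102137 pos [0.513 0.344 0.095] err [30.502]
```

View pics/w10x.png

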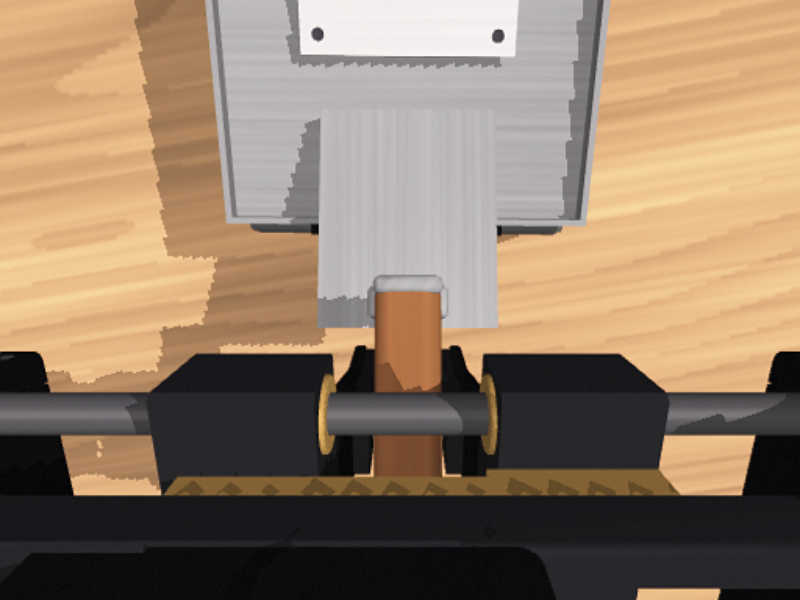

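Plate lies in the pan ahead of the blade (rear edge v≈56), clear of it. Check its position, then move the scraper out.

```bash
python3 - <<'E'
from h import *
np.set_printoptions(precision=4,suppress=True)
c=load('w10');P=lambda u,v,z:ray(c,u/1.5625,v/1.5625,z)[:2]
l,r=P(299,55,.056),P(516.5,57,.056);e=r-l;n=np.array([-e[1],e[0]])/np.linalg.norm(e)
ctr=(l+r)/2+.048*n;print(l,r,np.linalg.norm(e),ctr)
a,b=P(228,223,.057),P(586,223,.057);e=b-a;n=np.array([-e[1],e[0]])/np.linalg.norm(e);pc=(a+b)/2+.088*n;print('pan',pc,np.linalg.norm(e),np.linalg.norm(ctr-pc))
E
```

```text
[0.5306 0.3721] [0.5137 0.2759] 0.09763718999213537 [0.5694 0.3157]
pan [0.5359 0.3221] 0.17530426006418198 0.03410538595814849
```

Request:
jog_arm([
  [0,0,2],
  [0,0,4],
  [0,-4,4],
  [1,-9,4],
  [2,-14,4],
  [2,-19,4],
  [2,-24,4],
  [2,-24,2],
  [2,-24,0],
  [2,-24,-1.5],
  [2,-24,-1.5],
  [2,-24,-1.5],
], turn=[0,0,0,3,6,9,9,9,9,9,9,9], grip=[1,1,1,1,1,1,1,1,1,1,1,1])

```text
time_s: 21.35
position: [0.4186, 0.1038, 0.1049]
tcp_rot: [[1.0, -0.009, 0.001], [-0.009, -1.0, -0.0], [0.001, 0.0, -1.0]]
force: [-0.4, 0.7, -2.0]
opening: 0.252
grasp_force: 30.0
```

Request:
jog_arm([
  [0,0,-1.5],
  [0,0,-3],
  [0,0,-4],
  [0,0,-4.6],
  [0,0,-5.2],
  [0,0,-5.8],
  [0,0,-6.4],
  [0,0,-7],
  [0,0,-7.5],
  [0,0,-7.9],
  [0,0,-7.9],
], turn=[0,0,0,0,0,0,0,0,0,0,0], grip=[1,1,1,1,1,1,1,1,1,1,1])

```text
time_s: 22.72
position: [0.4179, 0.104, 0.0253]
tcp_rot: [[1.0, -0.009, 0.0], [-0.009, -1.0, 0.0], [0.0, -0.0, -1.0]]
force: [-0.3, 0.4, 0.0]
opening: 0.25
grasp_force: 30.0
```

Request:
jog_arm([
  [0,0,0],
  [0,0,0],
  [0,0,0],
  [0,0,0],
  [0,0,0],
  [0,0,0],
  [0,0,4],
  [0,0,8],
  [0,0,12],
  [0,0,15],
  [0,0,15],
  [0,0,15],
], turn=[0,0,0,0,0,0,0,0,0,0,0,0], grip=[0.7,0.6,0.5,0.5,0.5,0.5,0.5,0.5,0.5,0.4,0,0])

```text
time_s: 24.22
position: [0.4169, 0.104, 0.175]
tcp_rot: [[1.0, -0.009, -0.001], [-0.009, -1.0, -0.0], [-0.001, 0.0, -1.0]]
force: [-0.2, 0.5, -1.0]
opening: 0.743
grasp_force: 0.0
```

```bash
python3 - <<'E'
from h import *
b=snap('top','t1')['color'];w=snap('wrist','w11')['color']
cv2.imwrite('pics/end.png',np.hstack([cv2.resize(b[150:250,90:290],(500,250)),cv2.resize(w,(300,250))]))
print(read_state()['time_s'],read_state()['force'])
E
```

```text
24.325 [-0.13403227  0.86183088 -0.02018786]
```

View pics/end.png

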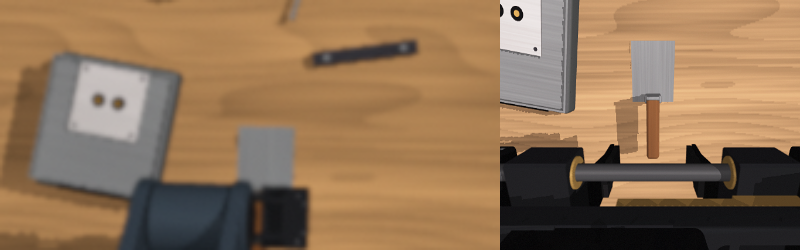

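The picture shows the plate flat inside the pan (105,100), and the scraper flat on the bench, released, with the gripper clear above it. Handing in.

```bash
python3 -c "
from rig import *
print(hand_in())"
```

```text
the job is handed in; nothing more can be done
None
```

The job is handed in at about 24 s, but no verdict came back: the last pictures show the plate flat in the pan (about 34 mm off centre, limit 55 mm), the scraper released and flat on the bench, and the gripper clear.

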